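# Fit the carrier to the arc stand

## Task

Thread the loose square-bored carrier onto the free lower end of the stand's curved bar and slide it up round the bend, turning it with the bar, until it presses the sprung black nose ring of the stop home; feel for it, since the stop collar is only lightly clamped and must keep its setting. Then let go of the carrier, leaving it against the nose ring, and swing the keeper fully shut across the end of the bar; leave the bottle, eyepiece and slide box where they stand.

Things in the scene. Friction and masses are not known exactly. Their poses are not given: they have to be found in the camera images.
- stand: Fixed stand on the desk: grey base plate 100 mm (x) by 240 mm (y), 12 mm thick; origin on the desk surface, z up. It carries a square steel bar, 12 x 12 mm, bent to an arc in the stand's y-z plane (x = 0). A grey pillar (22 x 26 mm, to z = 140 mm) holds the bar's +y end; the other end is free.
- bend_centre (a point): Centre of the bar's bend = the stand's origin, axes as the stand. Centre-line radius 170 mm: at angle a the bar's centre is at y = -170 sin a, z = 170 cos a mm and its section is turned by a about the stand's +x. The bar runs from a = -38 deg (pillar) over the top (a = 0) down to its free end at a = +45 deg (y = -120, z = 120 mm).
- bar_tip (a point): Tip of the lead-on cone at the bar's free end, stand coordinates (0, -130.5, 110) mm. The cone is 14.5 mm long on the bar's tangent, 12 narrowing to 6 mm in diameter, and points outward and down (stand -y, -z) at 45 deg.
- carrier: Loose aluminium carrier, 0.2 to 0.4 kg, standing upright on the desk; origin under its centre, z up, y along the bore. Below, a sleeve 28 (x) x 40 (y) x 28 (z) mm with a square 16 x 16 mm bore right through; on it a grip lug 20 (x) x 36 (y) mm, 28 to 82 mm above the underside. A half turn about z changes nothing. On the bar the lug points away from the bend's centre.
- carrier_bore (a point): Centre of the carrier's bore, 14 mm above its underside, axes as the carrier.
- stop_collar: Stop on the bar's far half; origin = the stand's origin, about whose x it turns. A dark collar 28 x 28 x 20 mm, clamped by friction (slips at about 8 N), black thumbscrew out to x = 32 mm. From its free-end side a 22 mm square sleeve sticks out by an unknown 0 to 32 mm (fixed, differs each time), then 6 mm gap, then a black nose ring 28 x 28 x 8 mm, sprung (under 1 N, 6 mm travel, then hard).
- keeper (a joint): Keeper arm angle, rad: 0 = shut, across the bar's free end, against its stop; grows as it opens, at most 2.2. Starts open (over 1.5). Swings level about a vertical pivot at stand (-65, -132) mm; at q the arm points along (cos q, -sin q) in stand x, y. Stays where left; friction takes about 1 N at the tab.
- keeper_tab (a point): Middle of the upright tab at the arm's end, 80 mm from the pivot, at z = 109 mm. The tab is 14 mm along the arm, 10 mm thick and stands from z = 92 to 126 mm; the arm is 10 mm thick, z = 92 to 104 mm, the pivot's hub 22 mm across.
- dropper_bottle: Bystander: brown dropper bottle, 29 mm across, 102 mm tall, origin under its centre.
- spare_eyepiece: Bystander: black eyepiece, 39 mm across, 46 mm tall, origin under its centre.
- slide_box: Bystander: green slide box, 73 x 105 x 34 mm, origin under its centre.
- collar_centre (a point): Centre of the stop collar on the bar's centre line, axes as the stop collar (not along the bar). It lies between a = -26 and -22 deg. The carrier's bore centre is 16 to 27 deg farther toward the free end when the carrier first touches the nose ring, and 2 deg less when the nose is pressed home.
There are look-alikes about, which are no part of the job. Leave any green look-alike of the carrier alone.

How it is judged:
By the outcome, as a careful person would: the job done as asked, in the order asked, and still so for the second after the job is handed in, with the robot touching nothing.
It also fails if it takes over 72 s, if anything falls off the work surface, if the arm or the gripper's body presses on something with over 40 N, if the wrist force passes 120 N, or if a joint passes its speed limit or range.

## Robot

A 6-joint arm with a two-finger parallel gripper is mounted at the origin on a cart in front of the work surface, level with it; the furniture and walls round the work are solid. World frame = base frame: x ahead of the robot, y to its left, z up, the work surface at z = 0. Lengths are in m, angles in degrees, forces in N, time in s.
With the tool pointing down it reaches from about 0.35 to 0.925 m from the base axis. Payload 6.4 kg.
Tool frame: the origin (TCP) lies midway between the tips of the shut fingers; the grasp point (between the pads) lies 19 mm behind it (r.grip_point_offset is the distance from the TCP to the grasp point, in m); z points along the fingers, y is the line along which they close (so a half turn about z gives the same grasp; the last joint's range is limited). The gripper opens to 94 mm and grips with 3 to 60 N. Pads are 16 mm wide; open, the fingers measure 119 mm over their backs; the gripper's body (75 mm by 177 mm) begins 78 mm behind the grasp point.
Start: joints at [-76.667, 14.043, 89.255, -0, 76.702, -9.975], TCP at [0.257, -0.597, 0.205] pointing down, gripper open.
Joint ranges: [-179.41, 179.41], [-58.25, 129.5], [7.25, 145.43], [-54.29, 234.29], [11.92, 165.04], [-157.13, 157.13]. Speed limits (degrees/s): [147.25, 147.25, 180, 180, 180, 180].

## Interface

Orientations are given as [roll, pitch, yaw] about the fixed x, y, z axes, in that order (R = Rz(yaw) Ry(pitch) Rx(roll)).
In Python, from workcell import r, optics, order gives the robot as it stands. The module is installed in compiled form; this text tells all that it offers.
- The arm moves only by the shell command python3 -m handwheel 'ROWS' [FORCE]. ROWS is JSON, one flat list of numbers, 7 for each row, row after row: the turn, a rotation vector about the tool's x, y, z in degrees, then the shift along the tool's x, y, z in cm, then the finger opening in cm, from 0 to 9.4. A call has 1 to 8 rows; each row shifts and turns the commanded pose from where the row before left it, along the tool's axes as they then stand; what a row does not reach is not made up. A row lasts 1/12 s, in which the tool goes at most 41.7 mm and 7.16 degrees, less where a joint would pass 70% of its speed; a pose out of reach is approached as far as the arm can. A call with a gripper value outside its range is refused whole. The fingers move at their own pace and stop on an object; FORCE is the grip in N (left out, the last holds). Time passes only in rows, so rows that do not move let the fingers close. It gives the time, the measured TCP pose, the force, the opening and the grip force at its end, in the units of the state.
- r.get_state(): the state, without advancing time (a new reading comes with each control period).
- optics.grab_frame(name): name is "scene" or "top"; returns a dict with "img" (480x640x3 uint8, blue, green, red), "vertical_fov" (degrees; the focal length in pixels is half the picture's height over the tangent of half this angle, whatever the lens; pixels are square), "cx", "cy" (the principal point, pixels), "T" (4x4, takes a point from camera to world coordinates). Camera axes: x right, y down, z forward; pixel columns grow to the right and rows downward; lengths in m; the calibration is good to about 2 mm. A picture is of the moment at which its call begins. There is no depth.
- order.close_job(): hands the job in; it is judged then, once.
The state is a dict: "clock": time; "joint_positions": joint angles; "dq": joint speeds; "joint_efforts": joint torques, N m; "ee_pos": TCP position; "eef_rot": TCP orientation; "wrist_force": force on the tool from outside, world axes, zero at the start; "wrist_torque": the same for the moment, N m; "finger_gap": finger opening in m; "grasp_force": force on a finger pad.
Only numpy, scipy, OpenCV 4.12 (cv2) and the standard library are available. Lean on these libraries where they do the work, as an engineer would, in place of code of your own. Each camera call takes 0.05 s, during which the arm holds its last target. There are 200 camera calls.

## Working session

There is one attempt and no reset: what is moved stays moved. The work goes in short steps, Python scripts to look and compute and a shell command to move; the robot and the scene stay as the last step left them, time stands still between calls to the robot, and variables do not carry over. Pictures are saved under pics/ and viewed, at most 10 in all, crops included, and the job is handed in when it is done.

```bash
mkdir -p pics; python3 - <<'E'
from workcell import r, optics
import cv2,pickle
print(r.get_state(), r.grip_point_offset)
for n in("scene","top"):
    f=optics.grab_frame(n); cv2.imwrite(f"pics/{n}0.png",f["img"]); pickle.dump(f,open(f"{n}0.pkl","wb"))
    print(n,f["vertical_fov"],f["cx"],f["cy"],f["T"].round(4).tolist(),[k for k in f])
E
```

```text
{'clock': 0.0, 'joint_positions': array([-7.66677317e+01,  1.40836122e+01,  8.93235742e+01, -1.12748615e-03,
        7.67036164e+01, -9.97420203e+00]), 'dq': array([-0.04952906, -0.01257791,  0.08992066,  0.04691167, -0.03407988,
        0.01713464]), 'joint_efforts': array([ 5.16550608e-04, -4.15832341e+01, -3.14600873e+01,  6.85163727e-02,
        3.32915888e-02, -1.32222231e-04]), 'ee_pos': array([ 0.25704127, -0.59635941,  0.20436359]), 'eef_rot': array([-1.79890682e+02, -1.81113731e-02,  2.33067134e+01]), 'wrist_force': array([-0.36781978,  0.30357185, -0.22983751]), 'wrist_torque': array([0.00447467, 0.01615648, 0.00743787]), 'grasp_force': 0.0, 'finger_gap': 0.09388602789572581} 0.0188
scene 50.139856319837136 323.0311013324194 242.8811254015947 [[-0.6811, -0.3657, 0.6343, -0.1899], [-0.7321, 0.3492, -0.5848, 0.5145], [-0.0077, -0.8627, -0.5056, 0.6846], [0.0, 0.0, 0.0, 1.0]] ['img', 'vertical_fov', 'cx', 'cy', 'T']
top 48.75698152878402 311.21243971868597 238.3287160534543 [[-0.0122, -0.9975, 0.0699, 0.3999], [-0.9999, 0.0125, 0.0032, -0.1336], [-0.0041, -0.0699, -0.9975, 1.3426], [0.0, 0.0, 0.0, 1.0]] ['img', 'vertical_fov', 'cx', 'cy', 'T']
```

View pics/scene0.png

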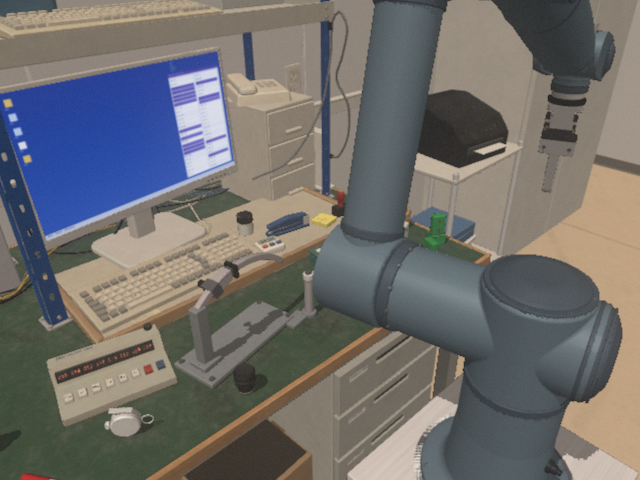

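View pics/top0.png

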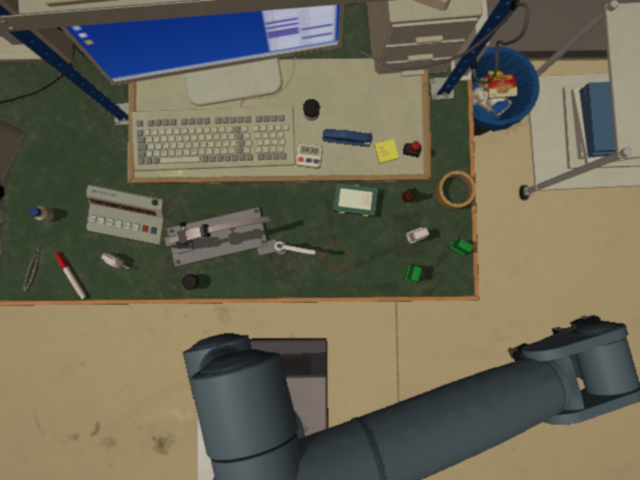

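Top view: stand about (165–270, 205–265) with its free end to the right. Keeper pivot at (280,247), arm pointing right, open. Loose grey carrier at about (417,236), green look-alikes at (414,273) and (461,246), bottle (410,195), box (356,200), eyepiece (191,282). In the scene view the arm hides the carrier. I'll zoom in for features.

```bash
cat > h.py <<'E'
import numpy as np,cv2,pickle
from scipy.spatial.transform import Rotation as R
def cam(f):
    F=240/np.tan(np.radians(f["vertical_fov"]/2)); return F,f["cx"],f["cy"],np.array(f["T"])
def ray(f,u,v):
    F,cx,cy,T=cam(f); d=T[:3,:3]@np.array([(u-cx)/F,(v-cy)/F,1]); return T[:3,3],d
def onz(f,u,v,z):
    o,d=ray(f,u,v); return o+d*(z-o[2])/d[2]
def proj(f,p):
    F,cx,cy,T=cam(f); q=T[:3,:3].T@(np.asarray(p)-T[:3,3]); return np.array([F*q[0]/q[2]+cx,F*q[1]/q[2]+cy])
def tri(f,a,g,b):
    o1,d1=ray(f,*a);o2,d2=ray(g,*b); s=np.linalg.lstsq(np.c_[d1,-d2],o2-o1,rcond=None)[0]
    p,q=o1+d1*s[0],o2+d2*s[1]; return (p+q)/2,np.linalg.norm(p-q)
E
python3 - <<'E'
import cv2,pickle,numpy as np
t=pickle.load(open("top0.pkl","rb"))["img"]; s=pickle.load(open("scene0.pkl","rb"))["img"]
a=cv2.resize(t[195:275,160:325],None,fx=4.8,fy=4.8,interpolation=cv2.INTER_CUBIC)
b=cv2.resize(t[225:250,400:435],None,fx=8,fy=8,interpolation=cv2.INTER_CUBIC)
c=cv2.resize(s[240:395,170:320],None,fx=3.3,fy=3.3,interpolation=cv2.INTER_CUBIC)
cv2.imwrite("pics/a.png",np.vstack([a,np.pad(b,((0,0),(0,a.shape[1]-b.shape[1]),(0,0)))])); cv2.imwrite("pics/c.png",c)
E
```

```text
(no output)
```

View pics/a.png

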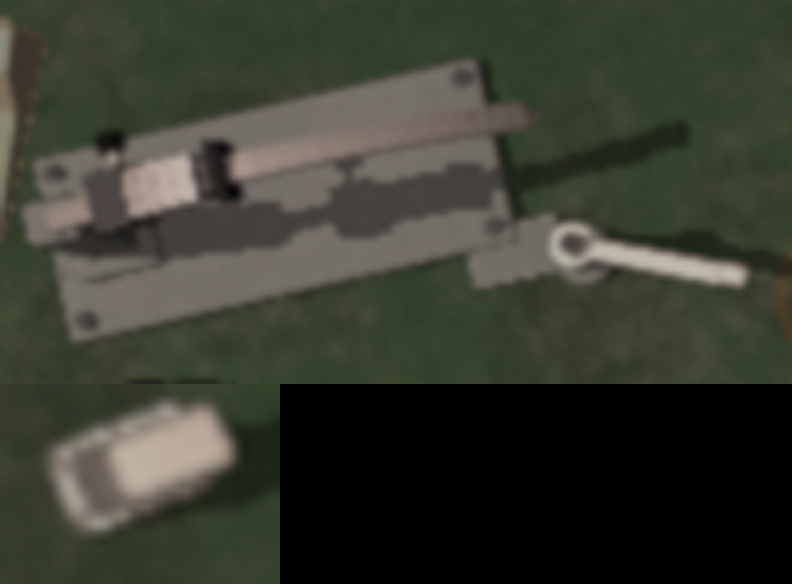

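View pics/c.png

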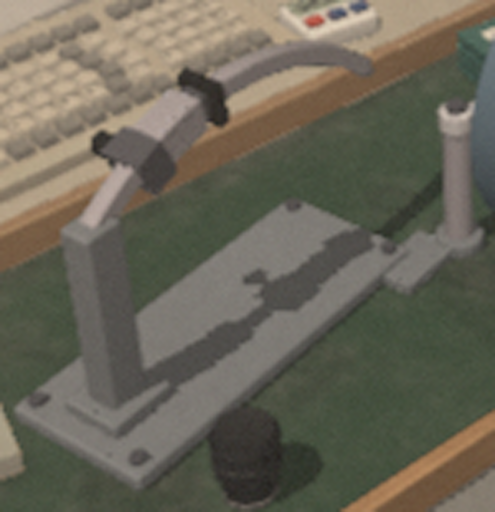

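Crop shows plate corners at crop px (37,160), (478,58), (512,228), (75,342) in the top view. The bar tip is at (530,113), keeper hub (575,243), keeper end (747,275), and nose ring (213,170). The carrier's lug top is centred around (172,452), with its long axis tilted about 22° up to the right.

```bash
python3 - <<'E'
from h import *
t=pickle.load(open("top0.pkl","rb")); s=pickle.load(open("scene0.pkl","rb"))
A=lambda u,v:((u+.5)/4.8-.5+160,(v+.5)/4.8-.5+195)
B=lambda u,v:((u+.5)/8-.5+400,(v-384+.5)/8-.5+225)
C=lambda u,v:((u+.5)/3.3-.5+170,(v+.5)/3.3-.5+240)
loc=np.array([[50,120],[50,-120],[-50,-120],[-50,120]])/1e3
P=np.array([onz(t,*A(*p),.012)[:2] for p in[(37,160),(478,58),(512,228),(75,342)]])
def fit(L,P):
    lc,pc=L.mean(0),P.mean(0); H=(L-lc).T@(P-pc); a=np.arctan2(H[0,1]-H[1,0],H[0,0]+H[1,1])
    Rm=np.array([[np.cos(a),-np.sin(a)],[np.sin(a),np.cos(a)]]); o=pc-Rm@lc; return a,o,(P-o-L@Rm.T)
a,o,e=fit(loc,P); print("top",np.degrees(a),o,e.round(4).tolist())
P2=np.array([onz(s,*C(*p),.012)[:2] for p in[(290,200),(20,408),(140,485)]])
a2,o2,e2=fit(loc[[1,0,3]],P2); print("scene TR/TL/BL",np.degrees(a2),o2,e2.round(4).tolist())
print("tip tri",tri(t,A(530,113),s,C(371,70)))
W=lambda x,y,z,a=a,o=o:np.r_[o+np.array([[np.cos(a),-np.sin(a)],[np.sin(a),np.cos(a)]])@[x,y],z]
print("tip pred",W(0,-.1305,.110)," pivot",W(-.065,-.132,.1),"hub seen",onz(t,*A(575,243),.104), "tab end",onz(t,*A(747,275),.126))
# colour mask of carrier
h=cv2.cvtColor(t["img"],cv2.COLOR_BGR2HSV); sub=t["img"][222:252,400:436].astype(int)
m=((sub[...,2]>sub[...,1]+2)&(sub.sum(2)>330)).astype(np.uint8)
mm=((sub.sum(2)>480)).astype(np.uint8)
for k in(m,mm):
    c=max(cv2.findContours(k,0,2)[0],key=cv2.contourArea); print(cv2.minAreaRect(c))
for p in [(110,455),(205,405),(235,462),(125,497)]: print(onz(t,*B(*p),.082))
for p in [(50,458),(90,532)]: print("sleeve",onz(t,*B(*p),.028))
E
```

```text
top 12.935307527502724 [0.50302974 0.10798255] [[-0.0009, -0.0025], [-0.0036, -0.0009], [0.0039, 0.0041], [0.0007, -0.0007]]
scene TR/TL/BL 12.647106422442981 [0.49685903 0.11138818] [[-0.0006, 0.0032], [-0.0003, -0.0037], [0.0009, 0.0005]]
tip tri (array([ 0.53388363, -0.03479819,  0.11206598]), np.float64(0.002078498714658455))
tip pred [ 0.53224226 -0.01920581  0.11      ]  pivot [ 0.46922751 -0.03521804  0.1       ] hub seen [ 0.4714169  -0.05490718  0.104     ] tab end [ 0.45377486 -0.13856222  0.126     ]
((17.000003814697266, 12.0), (10.733125686645508, 21.466251373291016), 63.43495178222656)
((20.450000762939453, 11.350000381469727), (5.375872611999512, 12.016655921936035), 71.56504821777344)
[ 0.49688566 -0.3732775   0.082     ]
[ 0.5114949 -0.4019885  0.082    ]
[ 0.49432605 -0.4104598   0.082     ]
[ 0.48427786 -0.37742152  0.082     ]
sleeve [ 0.50033801 -0.36487626  0.028     ]
sleeve [ 0.47713337 -0.37672144  0.028     ]
```

```bash
python3 -m handwheel '[0,0,-7.1,0,0,0,9.4, 0,0,-7.1,0,0,0,9.4, 0,0,-7.1,0,0,0,9.4, 0,0,-7.1,0,0,0,9.4, 0,0,-7.1,0,0,0,9.4, 0,0,-7.1,0,0,0,9.4, 0,0,-7.1,0,0,0,9.4, 0,0,-7.1,0,0,0,9.4]' 20
python3 -m handwheel '[0,0,-7,0,0,0,9.4, 0,0,-7,0,0,0,9.4, 0,0,-7,0,0,0,9.4, 0,0,-7,0,0,0,9.4, 0,0,-4.9,0,0,0,9.4, 0,0,0,0,0,0,9.4]'
python3 -m handwheel '[0,0,0,1.2,3.75,0,9.4, 0,0,0,1.2,3.75,0,9.4, 0,0,0,1.2,3.75,0,9.4, 0,0,0,1.2,3.75,0,9.4, 0,0,0,1.2,3.75,0,9.4, 0,0,0,1.2,3.75,0,9.4, 0,0,0,1.2,3.75,0,9.4, 0,0,0,1.2,3.75,0,9.4]'
python3 -m handwheel '[0,0,0,0,0,0,9.4, 0,0,0,0,0,0,9.4]'
python3 - <<'E'
from workcell import r, optics
import cv2,pickle,numpy as np
I=[]
for n in("scene","top"):
    f=optics.grab_frame(n); pickle.dump(f,open(f"{n}1.pkl","wb")); I.append(f["img"])
print(r.get_state()["joint_positions"])
a=cv2.resize(I[0][180:400,170:510],(680,440),interpolation=cv2.INTER_CUBIC)
cv2.imwrite("pics/s1.png",a)
E
```

```text
clock: 0.77
ee_pos: [0.2571, -0.5966, 0.2048]
eef_rot: [-180.0, -0.1, 80.5]
wrist_force: [0.1, -0.4, 0.8]
finger_gap: 0.0939
grasp_force: 0.0
clock: 1.27
ee_pos: [0.2571, -0.5966, 0.2049]
eef_rot: [180.0, -0.1, 113.1]
wrist_force: [0.1, 0.4, -0.4]
finger_gap: 0.094
grasp_force: 0.0
clock: 1.93
ee_pos: [0.4969, -0.3897, 0.2052]
eef_rot: [-180.0, -0.0, 112.9]
wrist_force: [0.6, -0.6, 0.0]
finger_gap: 0.0941
grasp_force: 0.0
clock: 2.1
ee_pos: [0.4968, -0.3898, 0.2051]
eef_rot: [-180.0, -0.0, 113.1]
wrist_force: [-0.4, -0.1, -1.0]
finger_gap: 0.0939
grasp_force: 0.0
[-4.86058718e+01  1.16401339e+01  9.21080949e+01 -2.62137538e-02
  7.62808036e+01 -7.15250989e+01]
```

View pics/s1.png

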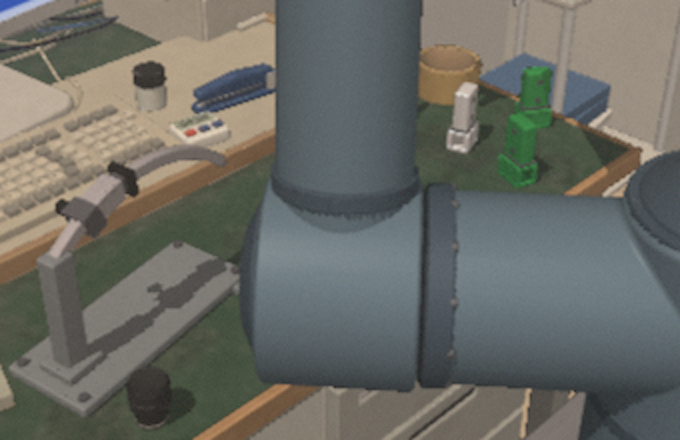

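Scene crop now shows the white carrier at crop (463,115), with its lug top at about (466,88) and its base at about (461,148). The bar tip is at (222,160).

```bash
python3 - <<'E'
from h import *
s=pickle.load(open("scene1.pkl","rb")); t=pickle.load(open("top1.pkl","rb")); t0=pickle.load(open("top0.pkl","rb"))
print("pred lug top",(proj(s,[.4965,-.39,.082])-[170,180])*2, "base",(proj(s,[.4965,-.39,0])-[170,180])*2)
sub=s["img"][215:262,385:415].astype(int); b=(sub.min(2)>105).astype(np.uint8)
c=max(cv2.findContours(b,0,2)[0],key=cv2.contourArea); x=cv2.boundingRect(c); print("bbox px",x[0]+385,x[1]+215,x[2:])
# predicted bbox for the carrier model corners
def box(f,cx,cy,yaw):
    y=np.radians(yaw); M=np.array([[np.cos(y),-np.sin(y)],[np.sin(y),np.cos(y)]]); P=[]
    for hx,hy,z0,z1 in((.014,.02,0,.028),(.01,.018,.028,.082)):
        for a in(-1,1):
            for b in(-1,1):
                for z in(z0,z1): P.append(proj(f,np.r_[M@[a*hx,b*hy]+[cx,cy],z]))
    P=np.array(P); return P.min(0).round(1),P.max(0).round(1)
print("pred bbox",box(s,.4965,-.39,23))
# bar points: top and scene tips, nose ring etc, mask bar tip columns in scene
C=lambda u,v:((u+.5)/2-.5+170,(v+.5)/2-.5+180)
W=lambda x,y,z,a=np.radians(12.8),o=(.505,.090):np.r_[o+np.array([[np.cos(a),-np.sin(a)],[np.sin(a),np.cos(a)]])@[x,y],z]
for n,p in dict(tip=(0,-.1305,.110),top=(0,0,.170),a30=(0,-.085,.1472),pil=(0,.1047,.140),pilB=(0,.1047,.012)).items():
    q=proj(s,W(*p)); print(n,"scene crop",(q-[170,180])*2,"top crop a",(proj(t0,W(*p))-[160,195])*4.8)
E
```

```text
pred lug top [467.2170114   87.72029932] base [462.61056822 144.31585218]
bbox px 393 221 (16, 36)
pred bbox (array([393.7, 220. ]), array([409.6, 257.1]))
tip scene crop [225.06910078 162.42036228] top crop a [535.08829014 112.85527721]
top scene crop [134.64128672 170.69084934] top crop a [250.71588787 164.51566218]
a30 scene crop [194.98381628 151.28251432] top crop a [435.18456207 126.81876884]
pil scene crop [ 55.52542905 254.41699169] top crop a [ 47.72222351 221.4000024 ]
pilB scene crop [ 73.5640684  364.38830911] top crop a [113.61680448 237.15239429]
```

```bash
python3 -m handwheel '[0,0,0,0,0,4,9.4, 0,0,0,0,0,4,9.4, 0,0,0,0,0,4,9.4, 0,0,0,0,0,2.5,9.4, 0,0,0,0,0,1.9,9.4, 0,0,0,0,0,0,9.4, 0,0,0,0,0,0,2, 0,0,0,0,0,0,1.5]' 30
python3 -m handwheel '[0,0,0,0,0,0,1.5, 0,0,0,0,0,0,1.5, 0,0,0,0,0,0,1.5, 0,0,0,0,0,0,1.5, 0,0,0,0,0,0,1.5, 0,0,0,0,0,0,1.5]' 30
```

```text
clock: 2.87
ee_pos: [0.4959, -0.3931, 0.0432]
eef_rot: [180.0, 0.1, 112.9]
wrist_force: [0.1, -0.1, -0.1]
finger_gap: 0.084
grasp_force: 0.0
clock: 3.37
ee_pos: [0.4959, -0.3913, 0.0417]
eef_rot: [180.0, 0.0, 113.0]
wrist_force: [0.8, -0.5, -0.4]
finger_gap: 0.044
grasp_force: 0.0
```

```bash
python3 -m handwheel '[0,0,0,0,0,0,1.5, 0,0,0,0,0,0,1.5, 0,0,0,0,0,0,1.5, 0,0,0,0,0,0,1.5, 0,0,0,0,0,0,1.5, 0,0,0,0,0,0,1.5]' 30
```

```text
clock: 3.87
ee_pos: [0.4961, -0.3913, 0.0416]
eef_rot: [180.0, 0.0, 113.0]
wrist_force: [0.5, 1.3, 0.0]
finger_gap: 0.0196
grasp_force: 30.0
```

```bash
python3 -m handwheel '[0,0,0,0,0,-3,1.5, 0,0,0,0,0,-4,1.5, 0,0,0,0,0,-4,1.5, 0,0,0,0,0,-4,1.5, 0,0,0,0,0,-4,1.5, 0,0,0,0,0,-2,1.5, 0,0,5.1,0,0,0,1.5, 0,0,5.1,0,0,0,1.5]' 30
python3 -m handwheel '[0,6.5,0,0,0,0,1.5, 0,6.5,0,0,0,0,1.5, 0,6.5,0,0,0,0,1.5, 0,6.5,0,0,0,0,1.5, 0,6.5,0,0,0,0,1.5, 0,6.5,0,0,0,0,1.5, 0,6,0,0,0,0,1.5, 0,0,0,0,0,0,1.5]' 30
cat >> h.py <<'E'
YAW=12.8; ORG=np.array([.505,.092,0])
Rs=R.from_euler("z",YAW,degrees=True)
B=.0276
def state():
    from workcell import r; s=r.get_state(); return s,R.from_euler("xyz",s["eef_rot"],degrees=True)
def where():
    """bore centre in stand coords (mm), tool axes in stand, a, s"""
    s,Q=state(); T=Rs.inv()*Q; p=Rs.inv().apply(s["ee_pos"]-ORG); b=p+B*T.apply([0,0,1])
    return s,T,p,b
def pose(a,s=0,rad=0):
    """wanted bore point & tool rotation (stand) at bar angle a deg, s m beyond it on tangent"""
    a_=np.radians(a); u=np.array([0,-np.sin(a_),np.cos(a_)]); t=np.array([0,np.cos(a_),np.sin(a_)])
    return (.170+rad)*u-s*t, R.from_matrix(np.c_[t,[1,0,0],-u])
def need(a,s=0,rad=0):
    st,T,p,b=where(); w,Q=pose(a,s,rad); tp=w-B*Q.apply([0,0,1])
    print("bore mm",(b*1e3).round(1),"shift cm",(T.inv().apply(tp-p)*100).round(2),"turn",np.degrees((T.inv()*Q).as_rotvec()).round(2),"F tool",Q.inv().apply(Rs.inv().apply(st["wrist_force"])).round(1),"tq",T.inv().apply(Rs.inv().apply(st["wrist_torque"])).round(2),"gap",round(st["finger_gap"]*1e3,1),"t",st["clock"])
E
python3 - <<'E'
from h import *
need(45,.048); s,_=state(); print(s["joint_positions"])
E
```

```text
clock: 4.53
ee_pos: [0.4958, -0.3918, 0.2529]
eef_rot: [180.0, 0.1, 102.6]
wrist_force: [0.2, 0.1, -4.5]
finger_gap: 0.0199
grasp_force: 30.0
clock: 5.2
ee_pos: [0.4943, -0.3926, 0.2449]
eef_rot: [-179.6, -45.5, 102.4]
wrist_force: [-0.2, -0.7, -5.9]
finger_gap: 0.0198
grasp_force: 30.0
bore mm [-117.8 -450.5  225.5] shift cm [10.92 11.76 30.88] turn [-0.08 -0.51 -0.31] F tool [-4.6 -0.4  3.8] tq [-0.05 -1.04 -0.09] gap 19.8 t 5.2
[-55.57683854  35.47602293  65.60311587  17.78821488 121.1106954
 -64.75586228]
```

```bash
python3 -m handwheel '[0,0,0,1,2.3,2.8,1.5, 0,0,0,1,2.3,2.9,1.5, 0,0,0,1,2.3,2.9,1.5, 0,0,0,1,2.3,2.9,1.5, 0,0,0,1,2.3,2.9,1.5, 0,0,0,1,0.2,3.2,1.5, 0,0,0,1,0,3.2,1.5, 0,0,0,1,0,3.2,1.5]' 30
python3 -m handwheel '[0,0,0,1,0,3,1.5, 0,0,0,1,0,2.5,1.5, 0,0.5,0,0,0,1,1.5, 0,0,0,0,0,0,1.5, 0,0,0,0,0,0,1.5]' 30
python3 - <<'E'
from h import *
from workcell import optics
need(45,.048); s,_=state(); print(s["joint_positions"])
I=[]
for n in("scene","top"):
    f=optics.grab_frame(n); pickle.dump(f,open(f"{n}2.pkl","wb"))
    c=f["img"][190:310,180:380] if n=="scene" else f["img"][190:280,170:370]
    I.append(cv2.resize(c,None,fx=3.3 if n=="scene" else 3.3,fy=3.3 if n=="scene" else 3.3,interpolation=cv2.INTER_CUBIC)[:300] if n=="top" else cv2.resize(c,(660,300)))
cv2.imwrite("pics/p2.png",np.vstack([np.ascontiguousarray(x[:,:660]) for x in I]))
E
```

```text
clock: 5.87
ee_pos: [0.5593, -0.143, 0.1374]
eef_rot: [180.0, -44.8, 102.9]
wrist_force: [0.2, 0.4, -3.1]
finger_gap: 0.0197
grasp_force: 30.0
clock: 6.28
ee_pos: [0.5464, -0.0864, 0.1066]
eef_rot: [180.0, -45.4, 102.8]
wrist_force: [0.5, -0.3, -3.8]
finger_gap: 0.0198
grasp_force: 30.0
bore mm [   0.8 -163.5   87.2] shift cm [ 0.61 -0.08  0.73] turn [-0.02 -0.38  0.03] F tool [-3.   0.4  2.5] tq [-0.1  -0.91 -0.12] gap 19.8 t 6.2833
[-35.33530796  26.56168951  93.9344149   28.4958566   95.7671444
 -54.7280044 ]
```

View pics/p2.png

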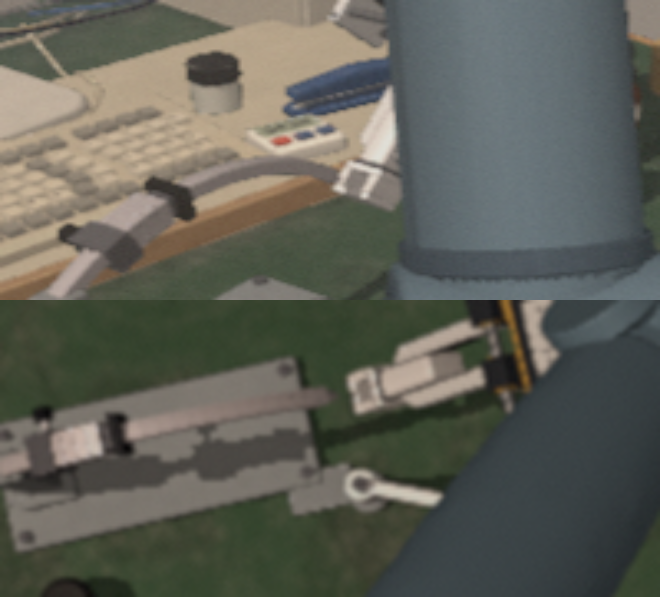

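The scene half shows the bore mouth at about (362,180), facing the bar tip at about (335,178). The top half shows the tip at about (333,396) and the sleeve's front face at about (363,390), in line with the bar.

```bash
python3 - <<'E'
from h import *
s=pickle.load(open("scene2.pkl","rb")); t=pickle.load(open("top2.pkl","rb"))
st,T,p,b=where()
Wd=lambda q:ORG+Rs.apply(q)
S=lambda q:((proj(s,q)-[180,190]+.5)*[3.3,2.5]-.5).round(1); Tp=lambda q:((proj(t,q)-[170,190]+.5)*3.3-.5+[0,300]).round(1)
m=b+T.apply([.02,0,0]); print("mouth",S(Wd(m)),Tp(Wd(m)))
for dx,dz in((-14,0),(14,0),(0,-14),(0,14)):
    q=b+T.apply([.02,dx/1e3,dz/1e3]); print("edge mid",dx,dz,S(Wd(q)),Tp(Wd(q)))
tip=np.array([0,-.1305,.110]); print("tip",S(Wd(tip)),Tp(Wd(tip)))
for a in(40,20,0): q,_=pose(a); print(a,S(Wd(q)),Tp(Wd(q)))
# per-mm motion of tip in stand axes
for d in np.eye(3)*.002: print(S(Wd(tip+d))-S(Wd(tip)),Tp(Wd(tip+d))-Tp(Wd(tip)))
E
```

```text
mouth [355.5 176. ] [361.5 387.6]
edge mid -14 0 [372.8 181. ] [366.  406.6]
edge mid 14 0 [338.4 171.2] [357.1 368.7]
edge mid 0 -14 [364.3 161.1] [374.3 382.9]
edge mid 0 14 [346.6 191.1] [348.9 392.4]
tip [337.1 179.7] [333.2 395.3]
40 [314.2 170.4] [301.2 399.2]
20 [256.6 167.2] [223.8 412.2]
0 [187.3 190.1] [137.6 430.8]
[-2.5 -0.7] [-0.6 -2.8]
[-2.  1.] [-2.7  0.6]
[-0.2 -2.1] [-0.2 -0.3]
```

```bash
python3 -m handwheel '[0,-0.4,0,0,0.02,0.73,1.5, 0,0,0,0.3,0,0,1.5, 0,0,0,0.3,0,0,1.5, 0,0,0,0,0,0,1.5, 0,0,0,0,0,0,1.5]' 30
python3 - <<'E'
from h import *
from workcell import optics
need(45,.034)
Wd=lambda q:ORG+Rs.apply(q); st,T,p,b=where(); m=b+T.apply([.02,0,0]); tip=np.array([0,-.1305,.110])
I=[]
for n in("scene","top"):
    f=optics.grab_frame(n); c=proj(f,Wd(tip)).round().astype(int); x0,y0=c-[18,18]
    I.append(cv2.resize(f["img"][y0:y0+36,x0:x0+36],(396,396),interpolation=cv2.INTER_CUBIC))
    L=lambda q:((proj(f,Wd(q))-[x0,y0]+.5)*11-.5).round(0)
    print(n,"tip",L(tip),"mouth corners",[L(b+T.apply([.02,i*.014,j*.014])).tolist() for i,j in((-1,-1),(1,-1),(1,1),(-1,1))],"a40",L(pose(40)[0]),"a30",L(pose(30)[0]))
cv2.imwrite("pics/p3.png",np.hstack(I))
E
```

```text
clock: 6.8
ee_pos: [0.5447, -0.0771, 0.106]
eef_rot: [180.0, -45.1, 102.8]
wrist_force: [0.6, -0.5, -3.5]
finger_gap: 0.0197
grasp_force: 30.0
bore mm [   1.3 -154.2   86.5] shift cm [ 1.39 -0.13  0.02] turn [ 0.02 -0.06  0.03] F tool [-2.9  0.5  2.1] tq [-0.03 -0.82 -0.06] gap 19.7 t 6.8
scene tip [201. 198.] mouth corners [[316.0, 170.0], [201.0, 128.0], [142.0, 260.0], [257.0, 304.0]] a40 [124. 157.] a30 [ 35. 137.]
top tip [199. 198.] mouth corners [[301.0, 234.0], [271.0, 107.0], [188.0, 139.0], [218.0, 265.0]] a40 [ 92. 211.] a30 [-30. 230.]
```

View pics/p3.png

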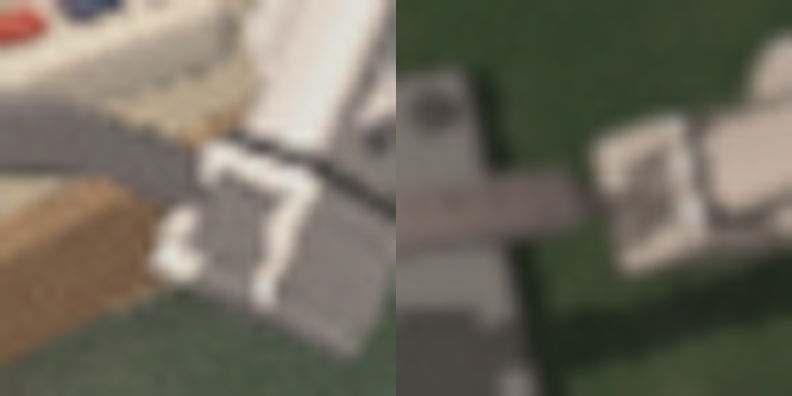

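Scene: mouth corners at (205,150), (315,185), (262,305), (155,265), about 1–2 mm low and to stand −x of the prediction. The bar tip is at the mouth's upper left. The top view agrees, about 2 mm toward −x. I'll correct by 1 mm and insert with force checks.

```bash
python3 -m handwheel '[0,0,0,0,0.1,-0.08,1.5, 0,0,0,0.3,0,0,1.5, 0,0,0,0.3,0,0,1.5, 0,0,0,0.3,0,0,1.5, 0,0,0,0.3,0,0,1.5, 0,0,0,0.3,0,0,1.5, 0,0,0,0,0,0,1.5, 0,0,0,0,0,0,1.5]' 30
python3 - <<'E'
from h import *
need(45,.020)
E
python3 -m handwheel '[0,0,0,0.3,0,0,1.5, 0,0,0,0.3,0,0,1.5, 0,0,0,0.3,0,0,1.5, 0,0,0,0,0,0,1.5, 0,0,0,0,0,0,1.5]' 30
python3 - <<'E'
from h import *
need(45,.020)
E
```

```text
clock: 7.57
ee_pos: [0.5433, -0.0668, 0.117]
eef_rot: [180.0, -45.1, 102.8]
wrist_force: [0.6, -0.0, -3.0]
finger_gap: 0.0197
grasp_force: 30.0
bore mm [   2.2 -143.8   97.5] shift cm [ 1.27 -0.22  0.07] turn [-0.   -0.08  0.03] F tool [-2.3  0.6  2. ] tq [-0.09 -0.83 -0.07] gap 19.7 t 7.5667
clock: 7.98
ee_pos: [0.5419, -0.0606, 0.1234]
eef_rot: [180.0, -45.1, 102.8]
wrist_force: [0.8, 0.0, -3.4]
finger_gap: 0.0201
grasp_force: 30.0
bore mm [   2.2 -137.5  103.9] shift cm [ 0.38 -0.22  0.07] turn [-0.   -0.08  0.02] F tool [-2.5  0.8  2.3] tq [-0.08 -0.93 -0.13] gap 20.1 t 7.9833
```

```bash
python3 -m handwheel '[0,0,0,0.25,0,0,1.5, 0,0,0,0.25,0,0,1.5, 0,0,0,0.25,0,0,1.5, 0,0,0,0,0,0,1.5, 0,0,0,0,0,0,1.5]' 30
python3 - <<'E'
from h import *
need(44.5,.010)
E
python3 -m handwheel '[0,-0.3,0,0.25,0,0,1.5, 0,-0.4,0,0.25,0,0,1.5, 0,-0.4,0,0.25,0,0,1.5, 0,0,0,0,0,0,1.5, 0,0,0,0,0,0,1.5]' 30
python3 - <<'E'
from h import *
need(44,.003)
E
```

```text
clock: 8.4
ee_pos: [0.5407, -0.0555, 0.1287]
eef_rot: [180.0, -45.1, 102.8]
wrist_force: [0.7, -0.2, -2.9]
finger_gap: 0.0198
grasp_force: 30.0
bore mm [   2.2 -132.2  109.2] shift cm [ 0.81 -0.22  0.06] turn [-0.   -0.58  0.02] F tool [-2.2  0.7  1.8] tq [-0.03 -0.86 -0.03] gap 19.8 t 8.4
clock: 8.82
ee_pos: [0.5396, -0.0502, 0.1341]
eef_rot: [180.0, -44.0, 102.8]
wrist_force: [0.3, -0.9, -3.4]
finger_gap: 0.0197
grasp_force: 30.0
bore mm [   2.2 -127.2  114.2] shift cm [ 0.91 -0.22  0.05] turn [-0.    0.03  0.03] F tool [-3.   0.1  1.8] tq [-0.04 -0.87 -0.07] gap 19.7 t 8.8167
```

```bash
python3 -m handwheel '[0,0,0,0.3,0,0.02,1.5, 0,0,0,0.3,0,0.02,1.5, 0,-0.5,0,0.3,0,0,1.5, 0,0,0,0,0,0,1.5, 0,0,0,0,0,0,1.5]' 30
python3 - <<'E'
from h import *
need(44,0);need(43,0)
E
```

```text
clock: 9.23
ee_pos: [0.5381, -0.0436, 0.14]
eef_rot: [180.0, -43.5, 102.9]
wrist_force: [-0.5, 0.4, -3.3]
finger_gap: 0.0197
grasp_force: 30.0
bore mm [   2.2 -120.6  120. ] shift cm [ 0.31 -0.22  0.  ] turn [-0.    0.53  0.04] F tool [-1.9 -0.4  2.7] tq [-0.05 -0.84 -0.04] gap 19.7 t 9.2333
bore mm [   2.2 -120.6  120. ] shift cm [ 0.66 -0.22  0.  ] turn [-0.   -0.47  0.04] F tool [-1.9 -0.4  2.8] tq [-0.05 -0.84 -0.04] gap 19.7 t 9.2333
```

```bash
python3 -m handwheel '[0,-0.3,0,0.3,0,0,1.5, 0,-0.2,0,0.35,0,0,1.5, 0,-1,0,0.345,0,0.003,1.5, 0,-1,0,0.345,0,0.003,1.5, 0,-1,0,0.345,0,0.003,1.5, 0,-1,0,0.345,0,0.003,1.5, 0,0,0,0,0,0,1.5, 0,0,0,0,0,0,1.5]' 30
python3 - <<'E'
from h import *
need(37,0)
E
```

```text
clock: 9.9
ee_pos: [0.5347, -0.0287, 0.1537]
eef_rot: [180.0, -39.0, 102.9]
wrist_force: [-0.2, 0.6, -2.4]
finger_gap: 0.0196
grasp_force: 30.0
bore mm [   2.2 -106.9  132.3] shift cm [ 0.67 -0.22  0.02] turn [ 0.   -1.95  0.06] F tool [-1.  -0.   2.3] tq [-0.07 -0.75 -0.05] gap 19.6 t 9.9
```

```bash
python3 -m handwheel '[0,-1.5,0,0.515,0,0.01,1.5, 0,-1.5,0,0.515,0,0.007,1.5, 0,-1.5,0,0.515,0,0.007,1.5, 0,-1.5,0,0.515,0,0.007,1.5, 0,-1.5,0,0.515,0,0.007,1.5, 0,-1.5,0,0.515,0,0.007,1.5, 0,0,0,0,0,0,1.5, 0,0,0,0,0,0,1.5]' 30
python3 - <<'E'
from h import *
need(28.5,0)
E
```

```text
clock: 10.57
ee_pos: [0.529, -0.0036, 0.1712]
eef_rot: [180.0, -30.0, 102.9]
wrist_force: [0.2, 0.7, -3.4]
finger_gap: 0.0202
grasp_force: 30.0
bore mm [  2.2 -84.8 147.3] shift cm [ 0.49 -0.22 -0.  ] turn [ 0.   -1.45  0.08] F tool [-1.1  0.3  3.3] tq [-0.09 -0.64 -0.06] gap 20.2 t 10.5667
```

```bash
python3 -m handwheel '[0,-1.5,0,0.515,0,0.007,1.5, 0,-1.5,0,0.515,0,0.007,1.5, 0,-1.5,0,0.515,0,0.007,1.5, 0,-1.5,0,0.515,0,0.007,1.5, 0,-1.5,0,0.515,0,0.007,1.5, 0,-1.5,0,0.515,0,0.007,1.5, 0,0,0,0,0,0,1.5, 0,0,0,0,0,0,1.5]' 30
python3 - <<'E'
from h import *
need(21,0)
E
python3 -m handwheel '[0,-1.5,0,0.515,0,0.007,1.5, 0,-1.5,0,0.515,0,0.007,1.5, 0,-1.5,0,0.515,0,0.007,1.5, 0,-1.5,0,0.515,0,0.007,1.5, 0,-1.5,0,0.515,0,0.007,1.5, 0,-1.5,0,0.515,0,0.007,1.5, 0,0,0,0,0,0,1.5, 0,0,0,0,0,0,1.5]' 30
python3 - <<'E'
from h import *
from workcell import optics
need(12,0)
f=optics.grab_frame("top"); g=optics.grab_frame("scene")
Wd=lambda q:ORG+Rs.apply(q)
c=proj(f,Wd(np.array([0,.02,.17]))).round().astype(int); x0,y0=c-[40,20]
A=cv2.resize(f["img"][y0:y0+45,x0:x0+90],(720,360),interpolation=cv2.INTER_CUBIC)
c=proj(g,Wd(np.array([0,.02,.17]))).round().astype(int); x1,y1=c-[50,18]
B_=cv2.resize(g["img"][y1:y1+33,x1:x1+100],(720,238),interpolation=cv2.INTER_CUBIC)
cv2.imwrite("pics/p4.png",np.vstack([A,B_]))
for a in range(10,-28,-4):
    q=pose(a)[0]*(.184/.170); print(a,((proj(f,Wd(q))-[x0,y0]+.5)*8).round(),((proj(g,Wd(q))-[x1,y1]+.5)*7.2+[0,360]).round())
E
```

```text
clock: 11.23
ee_pos: [0.5227, 0.0237, 0.1843]
eef_rot: [180.0, -21.0, 102.9]
wrist_force: [0.5, -0.0, -3.9]
finger_gap: 0.0202
grasp_force: 30.0
bore mm [  2.2 -60.7 158.6] shift cm [-0.02 -0.22 -0.02] turn [-0.    0.04  0.09] F tool [-1.5  0.5  3.6] tq [-0.06 -0.44 -0.02] gap 20.2 t 11.2333
clock: 11.9
ee_pos: [0.5161, 0.0527, 0.193]
eef_rot: [180.0, -12.0, 102.9]
wrist_force: [-0.1, 0.6, -2.6]
finger_gap: 0.0199
grasp_force: 30.0
bore mm [  2.1 -35.1 166. ] shift cm [-0.02 -0.21 -0.03] turn [0.   0.02 0.1 ] F tool [0.1 0.  2.7] tq [-0.08 -0.31 -0.02] gap 19.9 t 11.9
10 [496. 120.] [497. 364.]
6 [450. 130.] [463. 379.]
2 [404. 140.] [429. 398.]
-2 [358. 151.] [395. 421.]
-6 [313. 162.] [360. 447.]
-10 [270. 174.] [325. 476.]
-14 [227. 185.] [291. 508.]
-18 [187. 197.] [257. 543.]
-22 [148. 208.] [223. 582.]
-26 [112. 219.] [191. 623.]
```

View pics/p4.png

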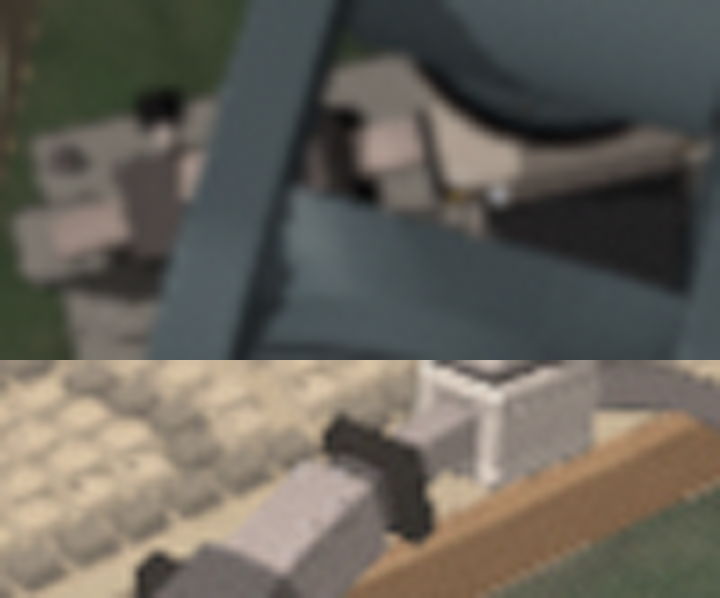

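Scene half: the ring spans about (330–430, 415–540), with its top centre near (365,435), so a ≈ −5°. The carrier face is at about (430,385). First touch should come around a = 3–5°, so I'll creep with a soft grip.

```bash
python3 -m handwheel '[0,-1,0,0.345,0,0,1.5, 0,-1,0,0.345,0,0.003,1.5, 0,-1,0,0.345,0,0.003,1.5, 0,-1,0,0.345,0,0.003,1.5, 0,0,0,0,0,0,1.5, 0,0,0,0,0,0,1.5, 0,0,0,0,0,0,1.5, 0,0,0,0,0,0,1.5]' 5
python3 - <<'E'
from h import *
need(7,0)
E
python3 -m handwheel '[0,-0.5,0,0.17,0,0,1.5, 0,-0.5,0,0.17,0,0,1.5, 0,0,0,0,0,0,1.5, 0,0,0,0,0,0,1.5]' 5
python3 - <<'E'
from h import *
need(7,0)
E
python3 -m handwheel '[0,-0.5,0,0.17,0,0,1.5, 0,-0.5,0,0.17,0,0,1.5, 0,0,0,0,0,0,1.5, 0,0,0,0,0,0,1.5]' 5
python3 - <<'E'
from h import *
need(6,0)
E
```

```text
clock: 12.67
ee_pos: [0.5133, 0.065, 0.1951]
eef_rot: [-180.0, -8.0, 102.8]
wrist_force: [-0.5, -0.1, -4.1]
finger_gap: 0.02
grasp_force: 5.0
bore mm [  2.1 -24.3 167.8] shift cm [ 0.42 -0.21 -0.04] turn [-0. -1. -0.] F tool [-0.5 -0.5  4.1] tq [-0.06 -0.22 -0.01] gap 20.0 t 12.6667
clock: 13.0
ee_pos: [0.5125, 0.0686, 0.1957]
eef_rot: [180.0, -7.0, 102.8]
wrist_force: [-0.8, -0.1, -2.9]
finger_gap: 0.0201
grasp_force: 5.0
bore mm [  2.1 -21.1 168.3] shift cm [ 0.05 -0.21 -0.04] turn [0.   0.   0.03] F tool [-0.2 -0.8  2.9] tq [-0.08 -0.14  0.01] gap 20.1 t 13.0
clock: 13.33
ee_pos: [0.5117, 0.0719, 0.1961]
eef_rot: [180.0, -6.0, 102.8]
wrist_force: [-0.2, -1.1, -3.9]
finger_gap: 0.0198
grasp_force: 5.0
bore mm [  2.1 -18.2 168.6] shift cm [ 0.04 -0.21 -0.04] turn [-0.    0.    0.04] F tool [-1.5 -0.4  3.8] tq [-0.11 -0.15 -0.03] gap 19.8 t 13.3333
```

```bash
n(){ python3 -c "from h import *; need($1,0)"; }
python3 -m handwheel '[0,-0.5,0,0.18,0,0,1.5, 0,0,0,0,0,0,1.5, 0,0,0,0,0,0,1.5]' 5 | grep wrist; n 5.5
python3 -m handwheel '[0,-0.5,0,0.18,0,0,1.5, 0,0,0,0,0,0,1.5, 0,0,0,0,0,0,1.5]' | grep wrist; n 5
python3 -m handwheel '[0,-0.5,0,0.18,0,0,1.5, 0,0,0,0,0,0,1.5, 0,0,0,0,0,0,1.5]' | grep wrist; n 4.5
python3 -m handwheel '[0,0,0,0,0,0,1.5]' | grep wrist
```

```text
wrist_force: [0.9, 0.9, -3.9]
bore mm [  2.1 -16.7 168.8] shift cm [ 0.04 -0.21 -0.04] turn [-0.    0.    0.03] F tool [0.3 1.  3.9] tq [-0.07 -0.21  0.05] gap 19.9 t 13.5833
wrist_force: [-1.2, -0.5, -4.8]
bore mm [  2.1 -15.2 168.9] shift cm [ 0.04 -0.21 -0.04] turn [-0.    0.    0.02] F tool [-0.6 -1.3  4.8] tq [-0.08 -0.1  -0.02] gap 20.0 t 13.8333
wrist_force: [0.6, -0.2, -3.5]
bore mm [  2.1 -13.6 169.1] shift cm [ 0.03 -0.21 -0.04] turn [0.   0.   0.03] F tool [-0.6  0.5  3.5] tq [-0.03 -0.1  -0.03] gap 19.9 t 14.0833
wrist_force: [0.0, -0.5, -3.7]
```

```bash
n(){ python3 -c "from h import *; need($1,0)" | sed 's/shift.*F tool/F/'; }
python3 -m handwheel '[0,-0.5,0,0.18,0,0,1.5, 0,0,0,0,0,0,1.5, 0,0,0,0,0,0,1.5]' 4 | grep wrist; n 4
python3 -m handwheel '[0,-0.5,0,0.175,0,0,1.5, 0,0,0,0,0,0,1.5, 0,0,0,0,0,0,1.5]' | grep wrist; n 3.5
python3 -m handwheel '[0,-0.3,0,0.1,0,0,1.5, 0,0,0,0,0,0,1.5, 0,0,0,0,0,0,1.5]' | grep wrist; n 3.2
python3 -m handwheel '[0,-0.3,0,0.1,0,0,1.5, 0,0,0,0,0,0,1.5, 0,0,0,0,0,0,1.5]' | grep wrist; n 2.9
python3 -m handwheel '[0,0,0,0,0,0,1.5]' | grep wrist
```

```text
wrist_force: [-0.5, 0.2, -3.6]
bore mm [  2.1 -12.1 169.2] F [ 0.  -0.5  3.6] tq [-0.12 -0.12  0.02] gap 19.7 t 14.4167
wrist_force: [-1.0, -0.0, -3.3]
bore mm [  2.1 -10.6 169.3] F [ 0.  -1.   3.3] tq [-0.1  -0.24 -0.02] gap 20.1 t 14.6667
wrist_force: [-0.6, -0.1, -4.5]
bore mm [  2.1  -9.8 169.3] F [-0.2 -0.6  4.5] tq [-0.07 -0.16  0.03] gap 19.9 t 14.9167
wrist_force: [-0.8, -0.4, -3.9]
bore mm [  2.1  -9.  169.4] F [-0.4 -0.9  3.9] tq [-0.11 -0.23 -0.02] gap 20.2 t 15.1667
wrist_force: [-0.2, -1.0, -3.4]
```

```bash
python3 - <<'E'
from h import *
from workcell import optics
g=optics.grab_frame("scene"); Wd=lambda q:ORG+Rs.apply(q)
c=proj(g,Wd(np.array([0,.02,.17]))).round().astype(int); x1,y1=c-[50,25]
cv2.imwrite("pics/p5.png",cv2.resize(g["img"][y1:y1+50,x1:x1+90],(792,440),interpolation=cv2.INTER_CUBIC))
pickle.dump(g,open("g5.pkl","wb")); print(x1,y1)
E
```

```text
179 246
```

View pics/p5.png

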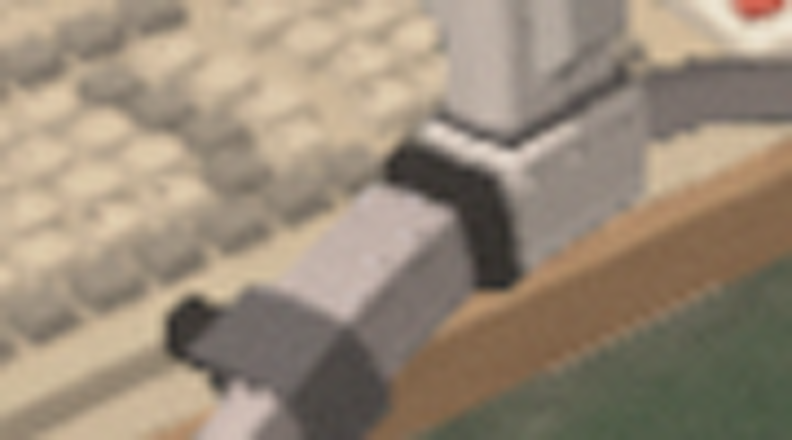

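The picture shows the carrier's front face against the black ring at about (450–520, 150–280), and the collar's thumbscrew at about (190,325). Next I'll creep in sub-millimetre steps to feel the hard stop.

```bash
n(){ python3 -c "from h import *; need(0,0)" | sed 's/shift.*F tool/F/'; }
python3 -m handwheel '[0,-0.2,0,0.07,0,0,1.5, 0,0,0,0,0,0,1.5]' 4 >/dev/null; n
python3 -m handwheel '[0,0,0,0,0,0,1.5]' >/dev/null; n
python3 -m handwheel '[0,-0.2,0,0.07,0,0,1.5, 0,0,0,0,0,0,1.5]' >/dev/null; n
python3 -m handwheel '[0,0,0,0,0,0,1.5]' >/dev/null; n
python3 -m handwheel '[0,-0.2,0,0.07,0,0,1.5, 0,0,0,0,0,0,1.5]' >/dev/null; n
python3 -m handwheel '[0,0,0,0,0,0,1.5]' >/dev/null; n
python3 -m handwheel '[0,-0.2,0,0.07,0,0,1.5, 0,0,0,0,0,0,1.5]' >/dev/null; n
python3 -m handwheel '[0,0,0,0,0,0,1.5]' >/dev/null; n
```

```text
bore mm [  2.1  -8.3 169.4] F [-0.8  0.3  4.1] tq [-0.1  -0.29  0.03] gap 20.1 t 15.4667
bore mm [  2.1  -8.4 169.4] F [-0.8  0.7  3.6] tq [-0.09 -0.2   0.  ] gap 19.7 t 15.55
bore mm [  2.1  -7.7 169.4] F [-0.2 -0.1  3.1] tq [-0.17 -0.28 -0.04] gap 19.9 t 15.7167
bore mm [  2.1  -7.7 169.4] F [-0.3 -0.4  3.4] tq [-0.1  -0.22  0.01] gap 20.1 t 15.8
bore mm [  2.1  -7.1 169.5] F [-0.2  1.2  3.1] tq [-0.15 -0.26  0.  ] gap 19.7 t 15.9667
bore mm [  2.1  -7.1 169.4] F [-0.5  0.5  4.2] tq [-0.12 -0.2   0.03] gap 20.0 t 16.05
bore mm [  2.1  -6.5 169.5] F [-0.9  0.3  3.8] tq [-0.13 -0.29 -0.  ] gap 20.0 t 16.2167
bore mm [  2.1  -6.5 169.5] F [-0.3  0.4  3.5] tq [-0.13 -0.3   0.01] gap 19.6 t 16.3
```

```bash
n(){ python3 -c "from h import *; need(0,0)" | sed 's/shift.*F tool/F/'; }
for i in 1; do :; done
python3 -m handwheel '[0,-0.2,0,0.07,0,0,1.5, 0,0,0,0,0,0,1.5]' 4 >/dev/null; n
python3 -m handwheel '[0,0,0,0,0,0,1.5]' >/dev/null; n
python3 -m handwheel '[0,-0.15,0,0.05,0,0,1.5, 0,0,0,0,0,0,1.5]' >/dev/null; n
python3 -m handwheel '[0,0,0,0,0,0,1.5]' >/dev/null; n
python3 -m handwheel '[0,-0.15,0,0.05,0,0,1.5, 0,0,0,0,0,0,1.5]' >/dev/null; n
python3 -m handwheel '[0,0,0,0,0,0,1.5]' >/dev/null; n
```

```text
bore mm [  2.1  -5.9 169.5] F [-0.6  0.8  3.3] tq [-0.07 -0.26  0.02] gap 19.9 t 16.4667
bore mm [  2.1  -5.9 169.5] F [-0.4  0.4  3.2] tq [-0.09 -0.32 -0.08] gap 19.8 t 16.55
bore mm [  2.1  -5.5 169.6] F [-1.2 -0.4  4.1] tq [-0.1  -0.27  0.03] gap 20.2 t 16.7167
bore mm [  2.1  -5.5 169.5] F [-1.4  0.1  3.6] tq [-0.15 -0.23  0.01] gap 20.0 t 16.8
bore mm [  2.1  -5.1 169.6] F [-1.1 -0.2  3.3] tq [-0.15 -0.33  0.02] gap 20.1 t 16.9667
bore mm [  2.1  -5.1 169.6] F [-0.6 -0.5  3.1] tq [-0.1  -0.27 -0.  ] gap 20.0 t 17.05
```

```bash
n(){ python3 -c "from h import *; need(0,0)" | sed 's/shift.*F tool/F/'; }
python3 -m handwheel '[0,-0.15,0,0.05,0,0,1.5, 0,0,0,0,0,0,1.5]' 4 >/dev/null; n
python3 -m handwheel '[0,0,0,0,0,0,1.5]' >/dev/null; n
python3 -m handwheel '[0,-0.15,0,0.05,0,0,1.5, 0,0,0,0,0,0,1.5]' >/dev/null; n
python3 -m handwheel '[0,0,0,0,0,0,1.5]' >/dev/null; n
python3 -m handwheel '[0,-0.15,0,0.05,0,0,1.5, 0,0,0,0,0,0,1.5]' >/dev/null; n
python3 -m handwheel '[0,0,0,0,0,0,1.5]' >/dev/null; n
```

```text
bore mm [  2.1  -4.7 169.7] F [ 0.4 -0.2  2.2] tq [-0.08 -0.35  0.01] gap 20.1 t 17.2167
bore mm [  2.1  -4.7 169.6] F [-1.2  0.8  2.4] tq [-0.04 -0.28  0.03] gap 20.0 t 17.3
bore mm [  2.1  -4.2 169.7] F [-1.5  0.3  1.4] tq [-0.1  -0.34  0.03] gap 20.0 t 17.4667
bore mm [  2.1  -4.2 169.6] F [-0.8 -0.3  2.4] tq [-0.09 -0.3   0.01] gap 19.8 t 17.55
bore mm [  2.1  -3.8 169.6] F [-0.7 -0.2  2.9] tq [-0.11 -0.34 -0.03] gap 19.6 t 17.7167
bore mm [  2.1  -3.8 169.6] F [-1.9  0.   3.6] tq [-0.06 -0.31  0.  ] gap 19.8 t 17.8
```

```bash
n(){ python3 -c "from h import *; need(0,0)" | sed 's/shift.*F tool/F/'; }
python3 -m handwheel '[0,0,0,0,0,0,1.5, 0,0,0,0,0,0,1.5, 0,0,0,0,0,0,1.5]' 12 >/dev/null; n
python3 -m handwheel '[0,-0.1,0,0.035,0,0,1.5, 0,0,0,0,0,0,1.5]' >/dev/null; n
python3 -m handwheel '[0,0,0,0,0,0,1.5]' >/dev/null; n
python3 -m handwheel '[0,-0.1,0,0.035,0,0,1.5, 0,0,0,0,0,0,1.5]' >/dev/null; n
python3 -m handwheel '[0,0,0,0,0,0,1.5]' >/dev/null; n
python3 -m handwheel '[0,-0.1,0,0.035,0,0,1.5, 0,0,0,0,0,0,1.5]' >/dev/null; n
python3 -m handwheel '[0,0,0,0,0,0,1.5]' >/dev/null; n
python3 - <<'E'
from h import *
from workcell import optics
g=optics.grab_frame("scene"); a=pickle.load(open("g5.pkl","rb"))["img"]
x1,y1=179,246
cv2.imwrite("pics/p6.png",np.vstack([cv2.resize(i[y1+5:y1+40,x1+10:x1+80],(590,295),interpolation=cv2.INTER_CUBIC) for i in(a,g["img"])]))
E
```

```text
bore mm [  2.1  -3.9 169.6] F [-2.3  0.2  3.2] tq [-0.07 -0.32 -0.01] gap 19.7 t 18.05
bore mm [  2.1  -3.5 169.6] F [-0.8  0.3  2.7] tq [-0.13 -0.35  0.05] gap 20.1 t 18.2167
bore mm [  2.1  -3.5 169.6] F [-1.9 -0.1  2.9] tq [-0.11 -0.41  0.07] gap 19.9 t 18.3
bore mm [  2.1  -3.3 169.6] F [-1.3  1.5  3.1] tq [-0.14 -0.38  0.02] gap 20.2 t 18.4667
bore mm [  2.1  -3.3 169.5] F [-1.8  1.2  2.8] tq [-0.13 -0.4  -0.03] gap 20.1 t 18.55
bore mm [  2.1  -2.9 169.6] F [-2.1  0.8  2.4] tq [-0.17 -0.48  0.03] gap 20.0 t 18.7167
bore mm [  2.1  -3.  169.6] F [-2.1  0.4  2.7] tq [-0.16 -0.43 -0.08] gap 20.2 t 18.8
```

View pics/p6.png

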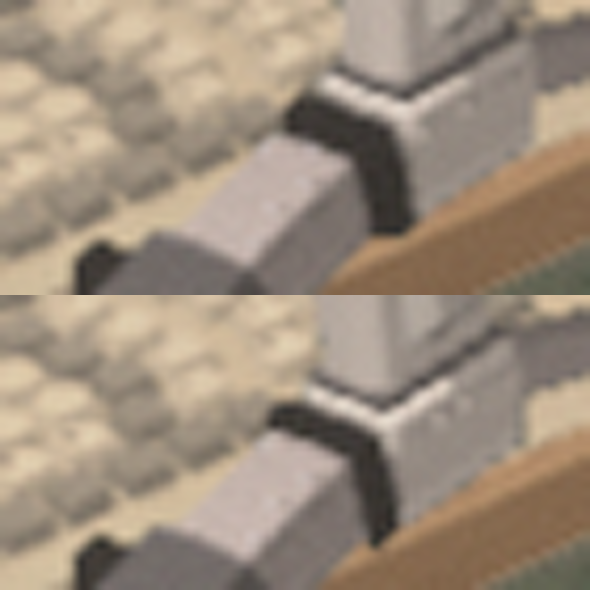

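The lower picture shows the ring moved about 16 px toward the sleeve with its dark gap closed, and the collar and thumbscrew unmoved at (95,262). Force is now rising; I'll push a little more to confirm it is home.

```bash
n(){ python3 -c "from h import *; need(0,0)" | sed 's/shift.*F tool/F/'; }
python3 -m handwheel '[0,-0.1,0,0.035,0,0,1.5, 0,0,0,0,0,0,1.5]' 12 >/dev/null; n
python3 -m handwheel '[0,0,0,0,0,0,1.5]' >/dev/null; n
python3 -m handwheel '[0,-0.1,0,0.035,0,0,1.5, 0,0,0,0,0,0,1.5]' >/dev/null; n
python3 -m handwheel '[0,0,0,0,0,0,1.5]' >/dev/null; n
python3 -m handwheel '[0,0,0,0.03,0,0,1.5, 0,0,0,0,0,0,1.5]' >/dev/null; n
python3 -m handwheel '[0,0,0,0,0,0,1.5]' >/dev/null; n
```

```text
bore mm [  2.1  -2.7 169.6] F [-2.3 -0.3  2.3] tq [-0.12 -0.53  0.05] gap 19.6 t 19.0167
bore mm [  2.1  -2.6 169.6] F [-1.9  0.9  2.9] tq [-0.12 -0.46  0.03] gap 20.0 t 19.1
bore mm [  2.1  -2.4 169.6] F [-2.2 -0.5  2.7] tq [-0.14 -0.57  0.01] gap 20.0 t 19.2667
bore mm [  2.1  -2.4 169.6] F [-1.4  0.5  2.7] tq [-0.11 -0.54  0.02] gap 19.8 t 19.35
bore mm [  2.1  -2.1 169.6] F [-2.4  0.4  2.6] tq [-0.14 -0.65  0.03] gap 20.3 t 19.5167
bore mm [  2.1  -2.1 169.6] F [-2.6  0.7  2.9] tq [-0.18 -0.61  0.02] gap 19.6 t 19.6
```

```bash
n(){ python3 -c "from h import *; need(0,0)" | sed 's/shift.*F tool/F/'; }
python3 -m handwheel '[0,0,0,0.04,0,0,1.5, 0,0,0,0,0,0,1.5]' 12 >/dev/null; n
python3 -m handwheel '[0,0,0,0.03,0,0,1.5, 0,0,0,0,0,0,1.5]' >/dev/null; n
python3 -m handwheel '[0,0,0,0,0,0,1.5]' >/dev/null; n
python3 - <<'E'
from h import *
from workcell import optics
g=optics.grab_frame("scene")["img"].astype(np.float32); a=pickle.load(open("g5.pkl","rb"))["img"].astype(np.float32)
# collar patch shift since p5
G=lambda i,x0,x1,y0,y1: cv2.cvtColor(i[y0:y1,x0:x1],cv2.COLOR_BGR2GRAY)
print("collar shift px",cv2.phaseCorrelate(G(a,196,224,276,296),G(g,196,224,276,296)))
t0=pickle.load(open("scene0.pkl","rb"))["img"].astype(np.float32); print("since start",cv2.phaseCorrelate(G(t0,196,224,276,296),G(g,196,224,276,296)))
E
```

```text
bore mm [  2.1  -1.7 169.6] F [-2.8 -0.8  3.9] tq [-0.14 -0.68  0.02] gap 19.8 t 19.7667
bore mm [  2.1  -1.4 169.5] F [-2.3  0.1  3.2] tq [-0.27 -0.81  0.04] gap 20.0 t 19.9333
bore mm [  2.1  -1.4 169.5] F [-3.2  0.4  3.7] tq [-0.21 -0.74 -0.03] gap 20.2 t 20.0167
collar shift px ((-0.06570874642912017, -0.033311510328459804), 0.9722000435988108)
since start ((-0.10189294747321043, -0.08888908667102413), 0.9770928144454956)
```

```bash
python3 -m handwheel '[0,0,0,0,0,0,3, 0,0,0,0,0,0,4, 0,0,0,0,0,0,5, 0,0,0,0,0,0,5, 0,0,0,0,0,0,5, 0,0,0,0,0,0,5]'
python3 -m handwheel '[0,0,0,0,0,-1,5, 0,0,0,0,0,-2,5, 0,0,0,0,0,-3,5, 0,0,0,0,0,-3,5, 0,0,0,0,0,-3,5, 0,0,0,0,0,0,5]'
python3 - <<'E'
from h import *
from workcell import optics
for n in("scene","top"): pickle.dump(optics.grab_frame(n),open(f"{n}7.pkl","wb"))
I=pickle.load(open("scene7.pkl","rb"))["img"]; J=pickle.load(open("top7.pkl","rb"))["img"]
cv2.imwrite("pics/p7.png",np.vstack([cv2.resize(I[235:290,185:275],(720,440),interpolation=cv2.INTER_CUBIC),cv2.resize(J[205:265,160:440],(720,154),interpolation=cv2.INTER_CUBIC)]))
need(0,0); s,_=state(); print(s["joint_positions"])
E
```

```text
clock: 20.57
ee_pos: [0.5074, 0.091, 0.1973]
eef_rot: [180.0, -0.7, 102.8]
wrist_force: [0.7, -0.2, -0.6]
finger_gap: 0.0498
grasp_force: 0.0
clock: 21.07
ee_pos: [0.5105, 0.0895, 0.3254]
eef_rot: [179.3, -0.5, 102.8]
wrist_force: [-0.3, 0.8, -0.2]
finger_gap: 0.0498
grasp_force: 0.0
bore mm [  2.8  -2.9 291.6] shift cm [ 0.19 -0.32 12.16] turn [ 0.2  -0.6   0.01] F tool [ 0.6 -1.2  0.7] tq [-0.05 -0.07 -0.02] gap 50.4 t 21.1667
[ -2.96402323  -8.58835729 100.93108453   0.6341564   87.63062982
 -15.79869669]
```

View pics/p7.png

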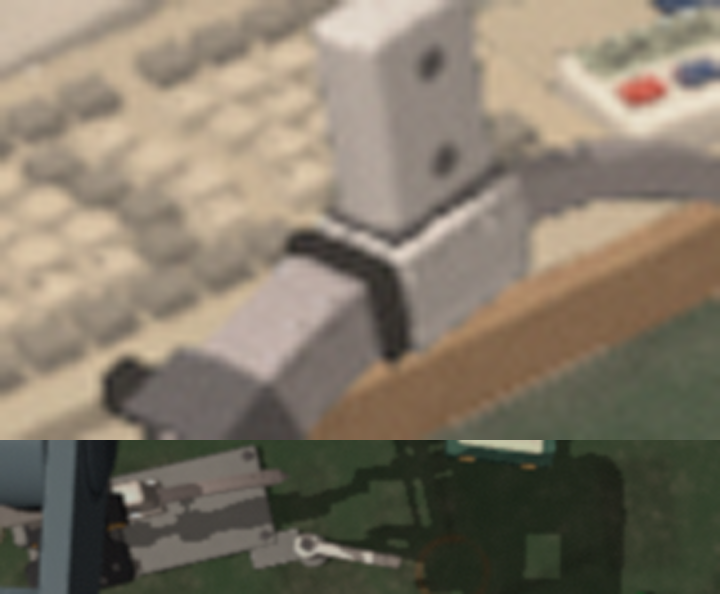

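The upper half shows the carrier released and standing on the bar, against the black ring at about (300–405, 235–355), with the collar and thumbscrew unmoved. The lower half shows the keeper still open, hub at (308,545) and tab at about (425,565), so q ≈ 2.0 rad. I'll push it shut with closed fingers, turning with the arm.

```bash
cat >> h.py <<'E'
def kneed(q,d=14,z=.097,rho=76):
    """shift/turn to pusher pose at keeper angle q deg, d mm behind the arm's mid-line"""
    s,T,p,b=where(); k=np.radians(q); f=np.array([np.sin(k),np.cos(k),0]); o=np.array([np.cos(k),-np.sin(k),0])
    w=np.array([-.065,-.132,z])+rho/1e3*o-d/1e3*f; Q=R.from_matrix(np.c_[f,o,[0,0,-1]])
    rel=p-np.array([-.065,-.132,0]); x,y=T.as_matrix()[:2,0]
    print("tool q",np.degrees(np.arctan2(x,y)).round(1),"shift cm",(T.inv().apply(w-p)*100).round(2),"in goal axes",(Q.inv().apply(w-p)*100).round(2),"turn",np.degrees((T.inv()*Q).as_rotvec()).round(1),"F",T.inv().apply(Rs.inv().apply(s["wrist_force"])).round(1),"z",p[2].round(3),"t",s["clock"])
E
python3 -m handwheel '[0,0,7,0,0,0,0, 0,0,7,0,0,0,0, 0,0,7,0,0,0,0, 0,0,7,0,0,0,0, 0,0,7,0,0,0,0, 0,0,7,0,0,0,0, 0,0,7,0,0,0,0, 0,0,7,0,0,0,0]' 30
python3 -m handwheel '[0,0,7,0,0,0,0, 0,0,7,0,0,0,0, 0,0,7,0,0,0,0, 0,0,7,0,0,0,0, 0,0,7,0,0,0,0, 0,0,7,0,0,0,0, 0,0,7,0,0,0,0, 0,0,7,0,0,0,0]'
python3 -m handwheel '[0,0,3,0,0,0,0, 0,0,0,0,0,0,0]'
python3 -c "from h import *; kneed(115,35,.2)"
```

```text
clock: 21.83
ee_pos: [0.5068, 0.0896, 0.3152]
eef_rot: [-179.3, -0.2, 46.5]
wrist_force: [0.3, 0.4, 0.7]
finger_gap: 0.0013
grasp_force: 0.0
clock: 22.5
ee_pos: [0.5068, 0.0896, 0.3152]
eef_rot: [-179.4, 0.5, -9.5]
wrist_force: [0.1, -0.2, -0.0]
finger_gap: 0.0006
grasp_force: 0.0
clock: 22.67
ee_pos: [0.5068, 0.0896, 0.3153]
eef_rot: [-179.4, 0.5, -12.2]
wrist_force: [-0.5, 0.6, 0.7]
finger_gap: 0.0003
grasp_force: 0.0
tool q 115.0 shift cm [-3.94 22.23 11.35] in goal axes [-4.04 22.11 11.53] turn [-0.6  0.5 -0. ] F [-0.6 -0.5 -0.7] z 0.315 t 22.6667
```

```bash
python3 -m handwheel '[-0.6,0.5,0,-0.66,3.7,0,0, 0,0,0,-0.66,3.7,0,0, 0,0,0,-0.66,3.7,0,0, 0,0,0,-0.66,3.7,0,0, 0,0,0,-0.66,3.7,0,0, 0,0,0,-0.66,3.7,0,0, 0,0,0,0,0,3.5,0, 0,0,0,0,0,3.5,0]'
python3 -m handwheel '[0,0,0,0,0,3,0, 0,0,0,0,0,1.5,0, 0,0,0,0,0,0,0, 0,0,0,0,0,0,0]'
python3 - <<'E'
from h import *
from workcell import optics
kneed(115,35,.097)
f=optics.grab_frame("top"); Wd=lambda q:ORG+Rs.apply(q)
for q in(105,115,125):
    k=np.radians(q); print(q,proj(f,Wd(np.array([-.065+.087*np.cos(k),-.132-.087*np.sin(k),.126]))).round(1))
x,y=308,220; i=f["img"][225:275,275:340].astype(int); m=((i.sum(2)>400)).astype(np.uint8)
for c in cv2.findContours(m,0,2)[0]:
    if cv2.contourArea(c)>15: print((np.array(cv2.boundingRect(c))+[275,225,0,0]),cv2.minAreaRect(c))
print(proj(f,state()[0]["ee_pos"]))
E
```

```text
clock: 23.33
ee_pos: [0.4224, -0.1216, 0.2471]
eef_rot: [179.9, -0.5, -12.4]
wrist_force: [1.1, 0.1, -1.5]
finger_gap: 0.0001
grasp_force: 0.0
clock: 23.67
ee_pos: [0.4218, -0.1188, 0.2007]
eef_rot: [-180.0, -0.1, -12.1]
wrist_force: [0.7, -0.2, 0.7]
finger_gap: 0.0007
grasp_force: 0.0
tool q 114.9 shift cm [-0.15 -0.04 10.37] in goal axes [-0.13 -0.05 10.37] turn [-0.  -0.1  0.1] F [ 0.7  0.  -0.7] z 0.201 t 23.6667
105 [314.9 245.9]
115 [314.2 252.5]
125 [312.3 258.8]
[306.56946574 264.85687112]
```

```bash
python3 -m handwheel '[0,0,0,-0.1,0,3,0, 0,0,0,0,0,3,0, 0,0,0,0,0,2.5,0, 0,0,0,0,0,1.9,0, 0,0,0,0,0,0,0, 0,0,0,0,0,0,0]'
python3 -c "from h import *; kneed(115,14)"
python3 -m handwheel '[0,0,0,0.5,0,0,0, 0,0,0,0.5,0,0,0, 0,0,0,0.5,0,0,0, 0,0,0,0.5,0,0,0, 0,0,0,0,0,0,0]'
python3 -c "from h import *; kneed(109,14)"
```

```text
clock: 24.22
ee_pos: [0.4226, -0.1193, 0.0988]
eef_rot: [180.0, -0.3, -12.2]
wrist_force: [0.5, -0.5, 0.3]
finger_gap: 0.0003
grasp_force: 0.0
tool q 115.0 shift cm [ 1.88 -0.09  0.18] in goal axes [ 1.88 -0.09  0.18] turn [ 0.  -0.3  0. ] F [ 0.6  0.4 -0.3] z 0.099 t 24.2167
clock: 24.63
ee_pos: [0.4429, -0.1239, 0.0987]
eef_rot: [180.0, -0.3, -12.2]
wrist_force: [0.1, -0.4, 1.1]
finger_gap: 0.0003
grasp_force: 0.0
tool q 115.0 shift cm [0.59 0.   0.18] in goal axes [0.59 0.06 0.17] turn [ 0.1 -0.3 -6. ] F [ 0.2  0.4 -1.1] z 0.099 t 24.6333
```

```bash
python3 -m handwheel '[0,0,-5,0.667,0.093,0,0, 0,0,-5,0.667,0.093,0,0, 0,0,-5,0.667,0.093,0,0, 0,0,-5,0.667,0.093,0,0, 0,0,-5,0.667,0.093,0,0, 0,0,-5,0.667,0.093,0,0, 0,0,-5,0.667,0.093,0,0]'
python3 -c "from h import *; kneed(80,14)"
python3 -m handwheel '[0,0,-5,0.667,0.093,0,0, 0,0,-5,0.667,0.093,0,0, 0,0,-5,0.667,0.093,0,0, 0,0,-5,0.667,0.093,0,0, 0,0,-5,0.667,0.093,0,0, 0,0,-5,0.667,0.093,0,0, 0,0,0,0,0,0,0]'
python3 -c "from h import *; kneed(50,14)"
```

```text
clock: 25.22
ee_pos: [0.4879, -0.1278, 0.098]
eef_rot: [179.9, -0.1, 23.1]
wrist_force: [-0.5, -1.4, 0.0]
finger_gap: 0.0006
grasp_force: 0.5
tool q 79.7 shift cm [-0.   -0.13  0.1 ] in goal axes [-0.   -0.13  0.1 ] turn [ 0.1 -0.1  0.3] F [-1.   1.1 -0. ] z 0.098 t 25.2167
clock: 25.8
ee_pos: [0.5238, -0.1088, 0.0982]
eef_rot: [179.8, -0.1, 52.9]
wrist_force: [0.6, -0.0, 0.3]
finger_gap: 0.0004
grasp_force: 0.0
tool q 49.9 shift cm [-0.01 -0.1   0.12] in goal axes [-0.01 -0.1   0.12] turn [ 0.2 -0.1  0.1] F [ 0.4  0.5 -0.3] z 0.098 t 25.8
```

```bash
python3 -m handwheel '[0,0,-5,0.667,0.083,0,0, 0,0,-5,0.667,0.083,0,0, 0,0,-5,0.667,0.083,0,0, 0,0,-5,0.667,0.083,0,0, 0,0,-5,0.667,0.083,0,0, 0,0,-5,0.667,0.083,0,0, 0,0,-5,0.667,0.083,0,0, 0,0,0,0,0,0,0]'
python3 -c "from h import *; kneed(15,14)"
python3 -m handwheel '[0,0,-3,0.4,0.05,0,0, 0,0,-3,0.4,0.05,0,0, 0,0,-3,0.4,0.05,0,0, 0,0,0,0,0,0,0]'
python3 -c "from h import *; kneed(6,14)"
```

```text
clock: 26.47
ee_pos: [0.5461, -0.0682, 0.0983]
eef_rot: [179.8, 0.1, 87.8]
wrist_force: [-0.7, -0.0, -0.0]
finger_gap: 0.0001
grasp_force: 0.0
tool q 15.0 shift cm [0.02 0.02 0.13] in goal axes [0.02 0.02 0.13] turn [0.2 0.1 0. ] F [-0.1 -0.7  0. ] z 0.098 t 26.4667
clock: 26.8
ee_pos: [0.5473, -0.0567, 0.0983]
eef_rot: [179.8, 0.1, 96.7]
wrist_force: [-0.3, -0.7, 0.5]
finger_gap: 0.0003
grasp_force: 0.0
tool q 6.1 shift cm [0.06 0.07 0.13] in goal axes [0.06 0.08 0.13] turn [ 0.2  0.1 -0.1] F [-0.7 -0.3 -0.5] z 0.098 t 26.8
```

```bash
python3 -m handwheel '[0,0,-2,0.27,0.035,0,0, 0,0,0,0,0,0,0]' >/dev/null
python3 -c "from h import *; kneed(0,14)"
python3 -m handwheel '[0,0,-2,0.27,0.035,0,0, 0,0,0,0,0,0,0]'>/dev/null
python3 -c "from h import *; kneed(0,14)"
python3 -m handwheel '[0,0,-1,0.13,0.01,0,0, 0,0,0,0,0,0,0]'>/dev/null
python3 -c "from h import *; kneed(0,14)"
```

```text
tool q 4.2 shift cm [0.61 0.17 0.13] in goal axes [0.6  0.21 0.13] turn [ 0.2  0.1 -4.2] F [-0.8  0.4 -0.8] z 0.098 t 26.9667
tool q 2.1 shift cm [0.34 0.14 0.13] in goal axes [0.33 0.16 0.13] turn [ 0.2  0.1 -2.1] F [-0.9  0.2 -0.7] z 0.098 t 27.1333
tool q 1.1 shift cm [0.27 0.13 0.13] in goal axes [0.27 0.13 0.13] turn [ 0.2  0.2 -1.1] F [-3.6 -0.2  1.1] z 0.098 t 27.3
```

```bash
python3 -m handwheel '[0,0,-1,0,0,0,0, 0,0,0,0.05,0,0,0, 0,0,0,0,0,0,0]' >/dev/null
python3 -c "from h import *; kneed(0,14)"
python3 -m handwheel '[0,0,0,0.07,0,0,0, 0,0,0,0,0,0,0]'>/dev/null
python3 - <<'E'
from h import *
from workcell import optics
kneed(0,14)
# where is the white keeper now, in both views? compare with expected shut geometry
Wd=lambda q:ORG+Rs.apply(q)
P0=pickle.load(open("scene7.pkl","rb"))["img"]
for n in("scene","top"):
    f=optics.grab_frame(n); pickle.dump(f,open(f"{n}8.pkl","wb"))
    for nm,q in dict(hub=(-.065,-.132,.104),arm=(-.03,-.132,.104),tabtop=(.015,-.132,.126),tab2=(.015,-.127,.115)).items():
        u,v=proj(f,Wd(np.array(q))).round().astype(int); print(n,nm,u,v,f["img"][v-1:v+2,u-1:u+2].reshape(-1,3).mean(0).round())
E
```

```text
tool q 0.0 shift cm [0.26 0.12 0.14] in goal axes [0.26 0.12 0.14] turn [ 0.3  0.3 -0. ] F [-7.6 -0.1  1.7] z 0.098 t 27.55
tool q 0.0 shift cm [0.26 0.12 0.14] in goal axes [0.26 0.12 0.14] turn [ 0.3  0.3 -0. ] F [-10.4   0.    3.4] z 0.098 t 27.7167
scene hub 308 273 [ 94.  96. 102.]
scene arm 294 268 [184. 194. 205.]
scene tabtop 276 253 [193. 205. 214.]
scene tab2 275 258 [101. 105. 115.]
top hub 278 245 [101.  98.  87.]
top arm 274 231 [55. 54. 51.]
top tabtop 269 211 [93. 89. 78.]
top tab2 268 212 [90. 87. 76.]
```

```bash
python3 -m handwheel '[0,0,0,-0.5,0,0,0, 0,0,0,-1.5,0,0,0, 0,0,0,-2,0,0,0, 0,0,0,-2,0,-2,0, 0,0,0,-1,0,-3.5,0, 0,0,0,0,0,-4,0, 0,0,0,0,0,-4,0, 0,0,0,0,0,-4,0]'
python3 -m handwheel '[0,0,0,-4,0,0,0, 0,0,0,-4,0,0,0, 0,0,0,-4,0,0,0, 0,0,0,-4,0,0,0, 0,0,0,-4,0,0,0, 0,0,0,-4,0,0,0, 0,0,0,0,0,0,0, 0,0,0,0,0,0,0]'
python3 - <<'E'
from h import *
from workcell import optics
Wd=lambda q:ORG+Rs.apply(q)
F={n:optics.grab_frame(n) for n in("scene","top")}
f=F["top"]; x0,y0=255,200; i=f["img"][y0:255,x0:300].astype(int); m=((i.min(2)>140)).astype(np.uint8)
for c in cv2.findContours(m,0,2)[0]:
    if cv2.contourArea(c)>8: print("white",np.array(cv2.boundingRect(c))+[x0,y0,0,0],cv2.minAreaRect(c))
for q in(0,5,10,20):
    k=np.radians(q); print(q,"hub/tab px",proj(f,Wd(np.array([-.065,-.132,.104]))).round(1),proj(f,Wd(np.array([-.065+.08*np.cos(k),-.132-.08*np.sin(k),.126]))).round(1))
G=lambda i,x0,x1,y0,y1: cv2.cvtColor(i[y0:y1,x0:x1].astype(np.float32),cv2.COLOR_BGR2GRAY)
L=lambda n:pickle.load(open(n,"rb"))["img"]
s=F["scene"]["img"]; t=f["img"]
print("carrier vs 7",cv2.phaseCorrelate(G(L("scene7.pkl"),220,252,235,275),G(s,220,252,235,275)))
print("collar vs 0",cv2.phaseCorrelate(G(L("scene0.pkl"),196,224,276,296),G(s,196,224,276,296)))
for nm,b in dict(bottle=(400,422,186,206),box=(330,384,182,220),eyep=(180,204,270,294)).items(): print(nm,cv2.phaseCorrelate(G(L("top0.pkl"),*b),G(t,*b)))
E
```

```text
clock: 28.48
ee_pos: [0.561, -0.1173, 0.2747]
eef_rot: [179.9, -0.0, 102.8]
wrist_force: [0.8, -0.3, 0.3]
finger_gap: 0.0001
grasp_force: 0.0
clock: 29.15
ee_pos: [0.6141, -0.3531, 0.2719]
eef_rot: [179.9, -0.1, 102.6]
wrist_force: [-0.1, 0.6, -0.3]
finger_gap: 0.0004
grasp_force: 0.0
white [273 223   9  27] ((22.0445556640625, 35.94554138183594), (26.567493438720703, 6.467741966247559), 84.2894058227539)
0 hub/tab px [277.8 245.5] [269.2 211.4]
5 hub/tab px [277.8 245.5] [272.2 210.8]
10 hub/tab px [277.8 245.5] [275.2 210.5]
20 hub/tab px [277.8 245.5] [281.2 210.6]
carrier vs 7 ((-0.1318095334236773, 0.023394392632130945), 0.9790876400656998)
collar vs 0 ((-0.035841141566786305, -0.1092178548663103), 0.9930286288261414)
bottle ((0.3340991795098347, -6.019655753492977), 0.2730201502641042)
box ((-0.32354081037130555, 0.3707194633727937), 0.3659823501551593)
eyep ((-0.061574943028142926, 0.2568064819511342), 0.9661982895599471)
```

```bash
python3 -m handwheel '[0,0,0,0,-3,-3,0, 0,0,0,0,-4,0,0, 0,0,0,0,-4,0,0, 0,0,0,0,-4,0,0, 0,0,0,0,-4,0,0, 0,0,0,0,-4,0,0, 0,0,0,0,0,0,0, 0,0,0,0,0,0,0]'|head -2
python3 - <<'E'
from h import *
from workcell import optics
Wd=lambda q:ORG+Rs.apply(q)
F={n:optics.grab_frame(n) for n in("scene","top")}; t=F["top"]["img"]; s=F["scene"]["img"]
for v in range(206,250,3):
    row=t[v,258:296].astype(int).min(1); print(v,' '.join(f"{x:3d}" for x in row))
print("scene diff vs start around tab"); d=cv2.cvtColor(s,cv2.COLOR_BGR2GRAY)
m=(s[240:285,262:325].astype(int).min(2)>150).astype(np.uint8)
for c in cv2.findContours(m,0,2)[0]:
    if cv2.contourArea(c)>8: print(np.array(cv2.boundingRect(c))+[262,240,0,0],cv2.minAreaRect(c))
for q in(0,5,10): 
    k=np.radians(q); print(q,[proj(F["scene"],Wd(np.array([-.065+r*np.cos(k),-.132-r*np.sin(k),z]))).round(1) for r,z in((0,.104),(.04,.104),(.08,.126))])
G=lambda i,x0,x1,y0,y1: cv2.cvtColor(i[y0:y1,x0:x1].astype(np.float32),cv2.COLOR_BGR2GRAY)
a=pickle.load(open("top0.pkl","rb"))["img"]
for nm,b in dict(bottle=(400,422,186,206),box=(330,384,182,220)).items(): print(nm,cv2.phaseCorrelate(G(a,*b),G(t,*b)))
E
```

```text
clock: 29.92
ee_pos: [0.39, -0.401, 0.3031]
206  53  47  43  44  45  47  47  47  45  45  44  46  45  46  46  46  46  44  45  45  47  46  46  46  47  45  44  45  46  48  46  47  46  46  46  47  48  48
209  89  68  37  28  39  46  48  47  46  53  90 129 142 131  92  55  44  45  46  47  47  46  48  49  48  50  51  50  50  50  50  49  47  47  48  48  47  47
212  90  90  61  35  37  49  48  48  45  60 114 174 192 171 130  76  48  48  47  48  48  47  47  47  48  52  54  53  51  49  48  46  49  48  47  46  46  47
215 108 103  81  46  31  38  49  51  53  52  54  79 117 134 129 111  81  53  48  46  46  46  47  47  45  49  50  50  50  52  53  53  52  49  48  47  41  32
218  92  94  92  89  86  89  90  88  86  85  80  69  72  92 107 108  94  61  46  45  46  45  47  47  48  48  47  48  51  53  55  55  53  52  49  49  46  41
221  97  95  92  91  89  86  85  82  77  76  72  64  59  78 103 111 108  90  57  47  47  49  49  49  51  50  49  47  49  52  53  52  51  51  50  48  47  38
224 106 105 106 102  84  49  28  34  44  47  47  47  53  83 138 180 183 157 101  54  45  48  48  48  48  49  48  44  39 
[... 1387 characters left out ...]
7080078, 3.6282753944396973), 20.556045532226562)
[275 263   6   4] ((15.5, 24.5), (3.0, 5.0), 90.0)
[274 252   6   4] ((14.400002479553223, 13.200000762939453), (5.366563320159912, 2.683281421661377), 26.56505012512207)
[262 242  22  10] ((10.623855590820312, 6.912843704223633), (4.0228705406188965, 22.12578773498535), 73.3007583618164)
0 [array([307.5, 273.2]), array([291.9, 267.3]), array([276.2, 252.6])]
5 [array([307.5, 273.2]), array([293. , 266.5]), array([278.4, 251.2])]
10 [array([307.5, 273.2]), array([294.1, 265.8]), array([280.8, 249.9])]
bottle ((0.17511225383052675, 0.10791956217694221), 0.9694437662760417)
box ((-0.005210557168805252, 0.010629674011163104), 0.9651294977576644)
```

```bash
python3 -c "
from workcell import order
print(order.close_job())"
```

```text
the job is handed in; nothing more can be done
None
```

The job is handed in: the carrier is threaded on the bar and left against the nose ring, which was pressed home with about 3 N. The collar has not moved, the keeper was pushed to its hard stop, and the bottle, eyepiece and slide box are unmoved; it took about 30 s of robot time, but I viewed 11 pictures, one over the limit of 10.

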